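# Hang a sherd carrier on the sloped drying rail

## Robot

A 6-joint arm with a two-finger parallel gripper is mounted at the origin on a cart in front of the work surface, level with it; the furniture and walls round the work are solid. World frame = base frame: x ahead of the robot, y to its left, z up, the work surface at z = 0. Lengths are in mm, angles in rad, forces in N, time in s.
With the tool pointing down it reaches from about 400 to 925 mm from the base axis. Payload 12.5 kg.
Tool frame: the origin (TCP) lies at the centre of the arm's flange, where the gripper is bolted on; the fingertips stand 190 mm ahead of it and the grasp point (between the pads) lies 171 mm ahead of it; z points along the fingers, y is the line along which they close (so a half turn about z gives the same grasp; the last joint's range is limited). The gripper opens to 95 mm and grips with 3 to 60 N. Pads are 20 mm wide; open, the fingers measure 119 mm over their backs; the gripper's body (75 mm by 180 mm) begins 59 mm behind the grasp point.
Start: joints at [-1.288, 0.491, 1.559, -0, 1.092, -0.106], TCP at [236.943, -578.345, 404.761] pointing down, gripper open.
Joint ranges: [-3.1, 3.1], [-0.84, 2.19], [0.05, 2.79], [-1.13, 4.28], [0.06, 2.93], [-2.69, 2.69]. Speed limits (rad/s): [2.22, 2.22, 2.79, 3.14, 3.14, 3.14].

## Interface

Orientations are given as [roll, pitch, yaw] about the fixed x, y, z axes, in that order (R = Rz(yaw) Ry(pitch) Rx(roll)).
In Python, from cell import env, read_camera, search_frame, cut_out gives the robot as it stands. The module is installed in compiled form; this text tells all that it offers.
- The arm moves only by the tool move_arm, never from a script. Its argument "commands" is a list of rows, each a list of 3 entries, a list of its own where there are three numbers: the shift along the world's x, y, z normalised to -1 to 1, where 1 is 0.03 m, then the turn about the world's z normalised to -1 to 1, where 1 is 0.08 rad, then the opening, from -1 (shut) to 1 (fully open), so that 0 is half open. A call has 1 to 20 rows; each row shifts and turns the commanded pose from where the row before left it; what a row does not reach is not made up. A row lasts 1/12 s, in which the tool goes at most 41.7 mm and 7.16 degrees, less where a joint would pass 70% of its speed; a pose out of reach is approached as far as the arm can. A call with a number of a shift or a turn outside -1 to 1 is refused whole. A call with a gripper value outside its range is refused whole. The fingers move at their own pace and stop on an object; the grip force is fixed at half the most. Time passes only in rows, so rows that do not move let the fingers close. It gives the time, the measured TCP pose, the force, the opening and the grip force at its end, in the units of the state.
- env.state(): the state, without advancing time (a new reading comes with each control period).
- read_camera(name): name is "scene" or "top" or "wrist"; returns a dict with "image" (480x640x3 uint8, red, green, blue), "fx", "fy", "cx", "cy" (pixels), "rvec" (rotation vector, rad) and "tvec" (3), from world to camera coordinates, as OpenCV has them. Camera axes: x right, y down, z forward; pixel columns grow to the right and rows downward; lengths in mm; the calibration is good to about 2 mm. A picture is of the moment at which its call begins. There is no depth.
- env.job_done(): hands the job in; it is judged then, once.
Trained networks look in a picture, given as the dict that the camera call returned (one of the last four; its "shot" number tells which), for a name from the list of things; names that differ only in an ending like _2 or _b are one class to them, and where a whole thing is asked for, a point or a joint stands for the part that bears it (a point fixed in the world has none). Each returns a list of dicts, best first, with "confidence" (0 to 1); they miss things now and then, are a little off and sometimes report something else, mostly with a low value. They report only what shows in the picture. A call takes as long as a camera call. They do not tell look-alikes from the thing itself.
- search_frame(thing, picture): "at" ([column, row] in pixels, amid what is visible of it).
- cut_out(thing, picture): "region" (480x640 bool, what is visible of it) and "at" ([column, row] in pixels, amid what is visible of it).
The state is a dict: "t": time; "joints": joint angles; "qvel": joint speeds; "tau": joint torques, N m; "eef_pos": TCP position; "tcp_rot": TCP orientation; "ft_force": force on the tool from outside, world axes, zero at the start; "moment": the same for the moment, N m; "opening": opening from 0.0 (shut) to 1.0 (fully open); "grip_force": force on a finger pad.
Only numpy, scipy, OpenCV 4.12 (cv2) and the standard library are available. Lean on these libraries where they do the work, as an engineer would, in place of code of your own. Each camera call takes 0.05 s, during which the arm holds its last target. There are 200 camera calls.

## Task

A washed sherd is waiting in its roller carrier on the table. Pick the carrier up (the orange block on top is its grip), hang it by both wheels on the upper part of the sloped drying rail, at the end away from the black rubber stop, and let go there, so that it rolls down on its own and comes to rest against the stop, hanging straight with the sherd still in its basket. Set it down onto the rail rather than dropping it, do not push it along, and leave the things around it where they stand.

Things in the scene. Friction and masses are not known exactly. Their poses are not given: they have to be found in the camera images.
- carrier: Loose roller carrier, 0.2 to 0.3 kg, 88x74x199 mm. Origin: centre of the basket's underside; z up, x along the wheels, y towards its strap. A wire basket 18 mm high; a strap rises at its +y side to a head plate (y 15 to 18) with two wheels (y -10 to 10) at x -24 and +24, axles at z 131.5, 36 mm across. Open at -y: 80 mm free from basket rim up to the rail line, so the rail enters from -y.
- carrier_grip (a point): Centre of the carrier's orange grip block, 36 mm along carrier x, 14 mm along carrier y (pinch it across y), from 22 mm below to 20 mm above this point; 178 mm above the carrier's underside. Below it a steel bridge plate (its top 23.5 mm under this point) covers the wheels.
- carrier_saddle (a point): Point on the carrier midway between its two grooved wheels, 115 mm above its underside: the rail's centre line passes here, along carrier x, when both wheels sit on the rail. The wheels' tapered flanges guide them onto the rod from up to about 4 mm off, and reach 1.5 mm below this point's height: hold it 10 mm or more over the rod's centre line to pass across.
- rail: Round steel rod, 10 mm thick and about 0.30 m long, between two legs of a fixed stand. Origin: middle of its centre line, 160 mm above the table; x runs along the rod downhill (6 degrees) to the stop, y is level, z is up across the rod. Legs stand under it at x -165 and +165 mm, bending into it, and reach no higher than the rod. A black rubber disc, 36 mm across, is the stop: its face is at x = 130.
- rail_load (a point): Point on the rod's centre line near its raised end, 90 mm uphill of mid-length: a good place for the carrier's saddle point when hanging it. The carrier must be let go on the upper half of the rod. Once free, it rolls by itself at 0.1 to 0.2 m/s and needs about 2 s to reach the stop, up to 6 s if its flanges rub.
- rail_stop (a point): Point on the rod's centre line where the carrier's saddle point lies when its leading wheel rests against the rubber stop (88 mm downhill of mid-length).
- drying_stand: Fixed stand that carries the rail: a white drip tray with blue rim, 370x110 mm, 18 mm high, under the rail. Origin: centre of its underside, under the middle of the rail; x level and downhill along the rail, y across, z up. The hanging basket clears the tray by 25 mm or more. To its right stand fixed things: an open box (up to 120 mm high) and, near world x 0.70 y -0.25, a dark rebuilt bowl 245 mm high.
- sherd: Loose pot sherd, 46x60x14 mm, lying flat in the carrier's basket (inside 82x60 mm, floor 3 mm thick, rim 18 mm high). Origin: centre of its underside.
- pump_spray: Bystander: white pump spray bottle, 45 mm wide, 144 mm tall, upright. Origin: centre of its underside.
- grit_tub: Bystander: paper cup with a white tub of grit in it, 78 mm wide, 76 mm tall. Origin: centre of its underside.
- wax_block: Bystander: red block of wax, 38x62x22 mm. Origin: centre of its underside.
- marker: Bystander: white marker pen with a black cap, 13 mm thick, 130 mm long, lying on the table. Origin: under its centre.
Things that resemble listed ones, but are neither listed nor needed, are in the scene too. Leave any yellow look-alike of the carrier alone.

How it is judged (in metres and radians):
On the way:
1. the carrier sits with its wheels on the upper half of the rail and the robot has let go of it (x of carrier_saddle in the frame of rail between -0.16 and 0 m and y of carrier_saddle in the frame of rail between -0.006 and 0.006 m and z of carrier_saddle in the frame of rail between -0.005 and 0.005 m and contact force between the fingers and carrier below 0.05 N), for 0.1 s.
At the end, for the whole second after the job is handed in: the carrier hangs on the rail at rest against the rubber stop (its saddle point within 10 mm of the stop point, in line with the rail within 0.2 rad, upright within 0.3 rad), and the sherd lies in its basket (distance between carrier_saddle and rail_stop below 0.01 m and angle between the x axis of carrier and the x axis of rail, either way round below 0.2 rad and angle between carrier's own z axis and vertical below 0.3 rad and linear speed of carrier below 0.02 m/s and z of sherd in the frame of carrier between -0.005 and 0.015 m and horizontal distance between sherd and carrier below 0.035 m); the robot touches nothing.
It fails at once if the robot touches the carrier while it is on the lower half of the rail (it must roll down by itself) (x of carrier_saddle in the frame of rail between 0.015 and 0.16 m and y of carrier_saddle in the frame of rail between -0.01 and 0.01 m and z of carrier_saddle in the frame of rail between -0.01 and 0.005 m and contact force between any of the fingers, the arm and carrier above 0.3 N).
It fails at once if the carrier is dropped: let go of with its wheels more than 12 mm above the rail (x of carrier_saddle in the frame of rail between -0.16 and 0.16 m and y of carrier_saddle in the frame of rail between -0.03 and 0.03 m and z of carrier_saddle in the frame of rail above 0.012 m and contact force between the fingers and carrier below 0.05 N).
It fails at once if the sherd leaves the basket (distance between sherd and carrier above 0.06 m).
It fails at once if a bystander is moved by more than 30 mm or knocked over (distance of any of pump_spray, grit_tub, wax_block, marker from where it was at the start of the episode above 0.03 m or angle between pump_spray's own z axis and vertical above 0.5 rad).
It also fails if it takes over 48 s, if anything falls off the work surface, if the arm or the gripper's body presses on something with over 40 N, if the wrist force passes 120 N, or if a joint passes its speed limit or range.

## Working session

There is one attempt and no reset: what is moved stays moved. The work goes in short steps, Python scripts to look and compute and a tool call to move; the robot and the scene stay as the last step left them, time stands still between calls to the robot, and variables do not carry over. Pictures are saved under pics/ and viewed, at most 10 in all, crops included, and the job is handed in when it is done.

Besides the shell and the picture viewer there is one more tool, called after "Request:" as name(argument=value, ...), one argument or row to a line, values as JSON. move_arm: Moves the arm, as the interface text tells. Its arguments: {"type":"object","properties":{"commands":{"type":"array","items":{"type":"array"}}},"required":["commands"]}

```bash
mkdir -p pics
cat > h.py <<'E'
import numpy as np, cv2
from cell import env, read_camera, search_frame, cut_out
def P(p):
    R=cv2.Rodrigues(np.array(p["rvec"],float))[0]; return R,np.array(p["tvec"],float).ravel()
def K(p): return np.array([[p["fx"],0,p["cx"]],[0,p["fy"],p["cy"]],[0,0,1.]])
def proj(p,X):
    R,t=P(p); c=(R@np.atleast_2d(X).T).T+t; u=c@K(p).T; return u[:,:2]/u[:,2:]
def ray(p,uv):
    R,t=P(p); d=R.T@np.linalg.inv(K(p))@np.array([uv[0],uv[1],1.]); return -R.T@t,d/np.linalg.norm(d)
def atz(p,uv,z):
    o,d=ray(p,uv); return o+d*(z-o[2])/d[2]
def tri(obs):
    A=np.zeros((3,3));b=np.zeros(3)
    for p,uv in obs:
        o,d=ray(p,uv);M=np.eye(3)-np.outer(d,d);A+=M;b+=M@o
    X=np.linalg.solve(A,b); return X,[np.round(proj(p,X)[0]-uv,1) for p,uv in obs]
def save(p,n): cv2.imwrite("pics/"+n,p["image"][:,:,::-1])
E
python3 - <<'E'
from h import *
s=env.state();print(s["eef_pos"],s["tcp_rot"],s["opening"])
for n in("scene","top"):
    p=read_camera(n);save(p,n+"0.png")
    R,t=P(p);print(n,-R.T@t)
    for k in("carrier","carrier_grip","rail","drying_stand","sherd","pump_spray","grit_tub","wax_block","marker"):
        print(k,[(np.round(d["at"]).tolist(),round(d["confidence"],2)) for d in search_frame(k,p)])
E
```

```text
[ 236.94551536 -578.3093447   404.15276782] [-3.14051287e+00 -1.08670167e-04  3.88803397e-01] 1.0012592050656295
scene [-96.51545379 911.58585448 910.63286858]
carrier [([368.0, 301.0], 0.74), ([239.0, 367.0], 0.72), ([324.0, 176.0], 0.63), ([313.0, 254.0], 0.6), ([348.0, 175.0], 0.45)]
carrier_grip [([308.0, 248.0], 0.87), ([239.0, 375.0], 0.85)]
rail [([328.0, 179.0], 0.56), ([337.0, 227.0], 0.53)]
drying_stand [([339.0, 224.0], 0.94)]
sherd [([307.0, 274.0], 0.38)]
pump_spray [([348.0, 175.0], 0.62)]
grit_tub [([247.0, 258.0], 0.58)]
wax_block [([320.0, 323.0], 0.97), ([318.0, 171.0], 0.24)]
marker [([364.0, 302.0], 0.74)]
top [ 386.70532072  308.51934944 1489.13708239]
carrier [([303.0, 244.0], 0.73), ([190.0, 284.0], 0.61)]
carrier_grip [([189.0, 283.0], 0.89), ([303.0, 242.0], 0.83)]
rail [([370.0, 210.0], 0.56)]
drying_stand [([365.0, 223.0], 0.67)]
sherd []
pump_spray [([428.0, 185.0], 0.65)]
grit_tub [([364.0, 218.0], 0.61), ([371.0, 206.0], 0.19)]
wax_block [([268.0, 291.0], 0.48)]
marker [([315.0, 300.0], 0.7), ([266.0, 200.0], 0.21)]
```

View pics/scene0.png

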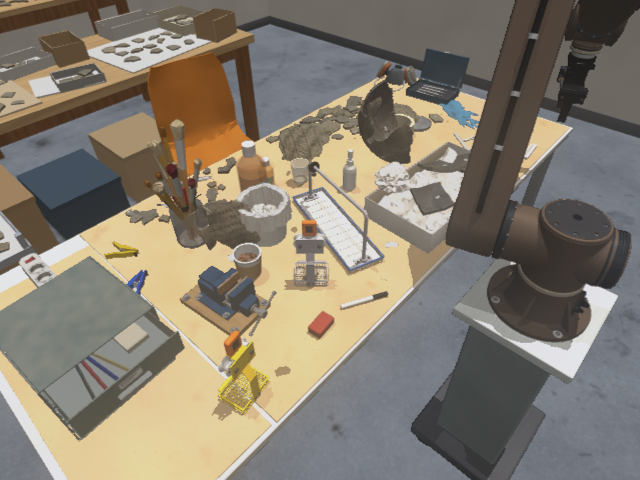

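View pics/top0.png

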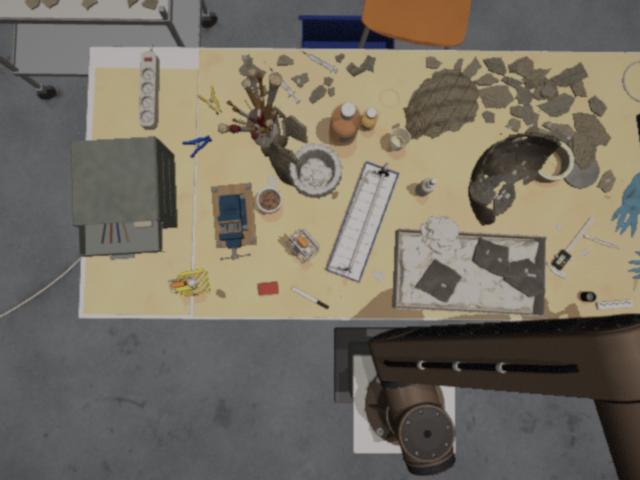

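The carrier we want could be one of two things: the grey one at scene (309,245) / top (303,243), or the yellow look-alike at scene (240,370) / top (189,283). I choose the grey one. The black stop is at scene (313,168), so the raised end is the near one, at scene (366,212). Next is a close crop and a first triangulation.

Run:
```python
from h import *
a=read_camera("scene");b=read_camera("top")
c=a["image"][150:300,235:395,::-1];d=b["image"][155:285,260:400,::-1]
c=cv2.resize(c,(480,450),interpolation=cv2.INTER_CUBIC);d=cv2.resize(d,(320,297),interpolation=cv2.INTER_CUBIC)
o=np.zeros((450,800,3),np.uint8);o[:,:480]=c;o[:297,480:]=d;cv2.imwrite("pics/crop1.png",o)
print(a["fx"],b["fx"])
def orange(p,box):
    x0,y0,x1,y1=box;h=cv2.cvtColor(p["image"],cv2.COLOR_RGB2HSV)[y0:y1,x0:x1]
    m=((h[...,0]<14)&(h[...,1]>170)&(h[...,2]>120)).astype(np.uint8);v,u=np.nonzero(m);return np.array([u.mean()+x0,v.mean()+y0]),len(u)
ga,na=orange(a,(290,210,330,250));gb,nb=orange(b,(285,225,320,262));print(ga,na,gb,nb)
print("grip",tri([(a,ga),(b,gb)]))
for k,u,v in(("stand",[339,224],[365,223]),("pump",[348,175],[428,185]),("grit",[247,258],[268,200])):print(k,tri([(a,u),(b,v)]))
for n,uv in (("wax",(268,291)),("marker",(310,297))):print(n,atz(b,uv,10))
for uv in((370,163),(398,172),(360,281),(326,270)):print("tray",atz(b,uv,18))
```

```text
448.7676502189857 466.54876358118076
[309.05882353 222.70588235] 17 [nan nan] 0
grip (array([nan, nan, nan]), [array([nan, nan]), array([nan, nan])])
stand (array([566.62955118, 123.61266065,  12.71318145]), [array([-0.5, -0. ]), array([0.3, 0.3])])
pump (array([689.27455962, -71.01432504,  34.02459291]), [array([0.6, 0. ]), array([-0.4, -0.5])])
grit (array([630.59021639, 429.43566673,  55.11099095]), [array([-0.7, -0. ]), array([0.4, 0.4])])
wax [349.77700378 430.74025119  10.        ]
marker [331.83765935 298.09403369  10.        ]
tray [760.66674063 108.89053447  18.        ]
tray [732.20782512  19.214124    18.        ]
tray [383.29645222 141.13868485  18.        ]
tray [417.11244269 248.33573876  18.        ]<stdin>:9: RuntimeWarning: Mean of empty slice.
  ret = ret.dtype.type(ret / rcount)
```

View pics/crop1.png

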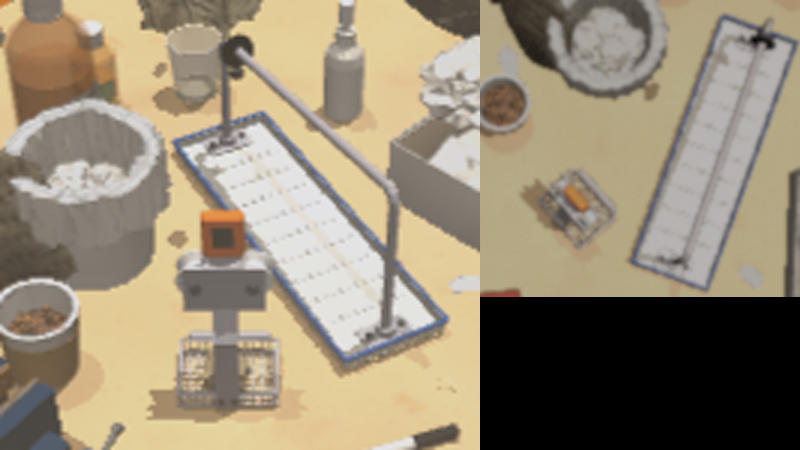

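The crop confirms the choice: a grey carrier with an orange grip at top (303,242) and its strap/head-plate side facing the scene camera, so the carrier yaw is about +45°. The rail runs from the near raised end at top (346,267) to the stop at (384,172), so its downhill yaw is about -20°. I'll move over there now.

Request:
move_arm(
  commands=[
    [[1, 1, 0.4], 0, 1],
    [[1, 1, 0.4], 0, 1],
    [[1, 1, 0.4], 0, 1],
    [[1, 1, 0.4], 0, 1],
    [[1, 1, 0.4], 0, 1],
    [[1, 1, 0.4], 0, 1],
    [[1, 1, 0.4], 0, 1],
    [[1, 1, 0.4], 0, 1],
    [[0, 1, 0.4], 0, 1],
    [[0, 1, 0.4], 0, 1],
    [[0, 1, 0], 0, 1],
    [[0, 1, 0], 0, 1],
    [[0, 1, 0], 0, 1],
    [[0, 1, 0], 0, 1],
    [[0, 1, 0], 0, 1],
    [[0, 1, 0], 1, 1],
    [[0, 1, 0], 1, 1],
    [[0, 1, 0], 1, 1],
    [[0, 1, 0], 1, 1],
    [[0, 1, 0], 1, 1],
  ],
)

```text
t: 2.77
eef_pos: [463.4, 9.9, 519.7]
tcp_rot: [3.141, -0.0, 0.793]
ft_force: [0.0, -0.4, 0.2]
opening: 0.998
grip_force: 0.0
```

Request:
move_arm(
  commands=[
    [[0, 1, 0], 0, 1],
    [[0, 1, 0], 0, 1],
    [[0, 1, 0], 0, 1],
    [[0, 1, 0], 0, 1],
    [[0, 1, 0], 0, 1],
    [[0, 1, 0], 0, 1],
    [[0, 0.5, 0], 0, 1],
    [[0, 0, 0], 0, 1],
    [[0, 0, 0], 0, 1],
  ],
)

```text
t: 3.52
eef_pos: [463.6, 203.8, 519.3]
tcp_rot: [3.142, 0.0, 0.79]
ft_force: [-0.1, -0.1, 0.8]
opening: 1.001
grip_force: 0.0
```

```bash
cat >> h.py <<'E'
def orange(p,c,r=60):
    h=cv2.cvtColor(p["image"],cv2.COLOR_RGB2HSV);m=((h[...,0]<16)&(h[...,1]>150)&(h[...,2]>110)).astype(np.uint8)
    z=np.zeros_like(m);x,y=map(int,c);z[max(0,y-r):y+r,max(0,x-r):x+r]=1;return m*z
E
python3 - <<'E'
from h import *
s=env.state();print(s["t"],s["eef_pos"],s["tcp_rot"],s["joints"])
p=read_camera("wrist");save(p,"w1.png");R,t=P(p);print(-R.T@t,R[2],p["fx"])
for k in("carrier","carrier_grip","rail","drying_stand"):print(k,[(np.round(d["at"]).tolist(),round(d["confidence"],2)) for d in search_frame(k,p)])
E
```

```text
3.5167 [463.58855595 203.84535931 519.34132895] [3.14150479e+00 3.78686156e-04 7.90463884e-01] [ 2.83810153e-01  2.14656650e-01  1.67276041e+00 -2.74188464e-04
  1.25446408e+00  1.06422791e+00]
[518.80237791 258.82177008 498.76035538] [-0.19196738 -0.1942768  -0.96197976] 416.44005696733683
carrier [([243.0, 87.0], 0.8), ([450.0, 156.0], 0.39), ([273.0, 90.0], 0.24)]
carrier_grip [([245.0, 82.0], 0.94)]
rail [([513.0, 171.0], 0.9), ([113.0, 111.0], 0.59)]
drying_stand [([450.0, 157.0], 0.63)]
```

View pics/w1.png

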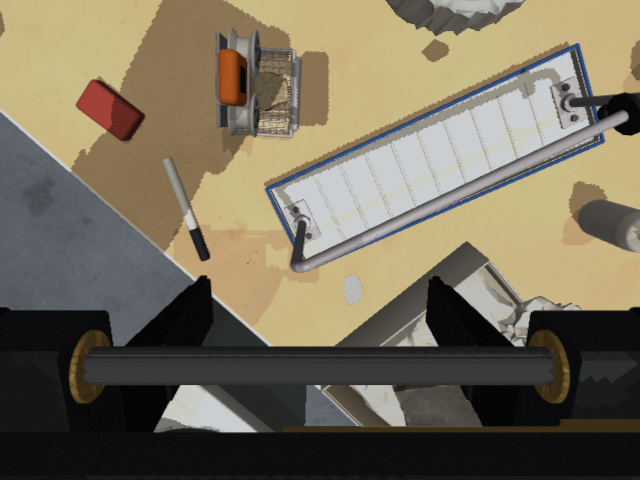

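The wrist view shows the orange grip at (232,78), with the basket extending to image right (the open side). The rod runs from its raised elbow (300,264) to the black stop (625,115). I'll measure here, then take a second view.

```bash
cat > meas.py <<'E'
from h import *
import pickle,sys
def rodline(p):
    best=None
    for d in cut_out("rail",p):
        m=d["region"].astype(np.uint8)
        # rod: longest Hough line, then refit with pixels in a narrow band about it
        L=cv2.HoughLinesP(m*255,1,np.pi/360,60,minLineLength=80,maxLineGap=20)
        if L is None: continue
        l=max(L[:,0],key=lambda q:np.hypot(q[2]-q[0],q[3]-q[1]));a=l[:2].astype(float);u=(l[2:]-a)/np.hypot(*(l[2:]-a));n=np.array([-u[1],u[0]])
        v,c=np.nonzero(m);q=np.c_[c,v].astype(float)
        for w in(14,11,11):
            k=q[abs((q-a)@n)<w];f=cv2.fitLine(k.astype(np.float32),cv2.DIST_HUBER,0,.01,.01).ravel();u=f[:2];a=f[2:];n=np.array([-u[1],u[0]])
        s=(k-a)@u;e=(a+u*s.min(),a+u*s.max())
        if best is None or s.max()-s.min()>best[0]: best=(s.max()-s.min(),e,d["confidence"],k.shape[0]/(s.max()-s.min()))
    return best
p=read_camera("wrist");g=search_frame("carrier_grip",p);i=[d for d in g if d["confidence"]>.5]
o=dict(cam={k:v for k,v in p.items() if k!="image"})
if i:
    m=orange(p,i[0]["at"]);v,u=np.nonzero(m);q=np.c_[u,v].astype(np.float32);r=cv2.minAreaRect(q);o["grip"]=np.array(r[0]);o["box"]=cv2.boxPoints(r);print("grip",len(u),r)
r=rodline(p);o["rod"]=r[1] if r else None;print("rod",r)
st=[d for d in search_frame("rail_stop",p)];print(st[:1])
pickle.dump(o,open(sys.argv[1],"wb"))
if i: print("grip at z185",atz(p,o["grip"],185),[np.round(atz(p,c,198)[:2],1).tolist() for c in o["box"]])
E
python3 meas.py a.pkl
```

```text
grip 958 ((225.0, 75.5), (53.0, 18.0), 90.0)
rod (np.float64(368.8365334868431), (array([310.94240228, 261.88015781]), array([643.37314788, 102.09847807])), 0.61, np.float64(12.734638718123481))
[{'at': [518.4, 163.5], 'confidence': 0.88}]
grip at z185 [493.21941914 325.44097366 185.        ] [[502.4, 337.9], [510.9, 329.4], [485.9, 306.9], [477.1, 315.6]]
```

Request:
move_arm(
  commands=[
    [[-0.5, 1, 0], 0, 1],
    [[-0.5, 1, 0], 0, 1],
    [[-0.5, 0.5, 0], 0, 1],
    [[-0.5, 0, 0], 0, 1],
    [[0, 0, 0], 0, 1],
    [[0, 0, 0], 0, 1],
  ],
)

```text
t: 4.47
eef_pos: [403.5, 278.5, 519.8]
tcp_rot: [3.141, -0.001, 0.79]
ft_force: [-0.1, 0.2, 0.4]
opening: 1.002
grip_force: 0.0
```

```bash
python3 meas.py b.pkl; python3 -c "
from h import *
s=env.state();print(s['t'],s['eef_pos'],s['tcp_rot'])
p=read_camera('wrist');save(p,'w2.png')
"
```

```text
grip 801 ((366.55853271484375, 93.03385925292969), (19.3886661529541, 52.63070297241211), 3.4682295322418213)
rod (np.float64(235.25333923101425), (array([428.30532068, 273.77209301]), array([641.14305065, 173.55116297])), 0.79, np.float64(11.757537678493232))
[{'at': [535.2, 223.4], 'confidence': 0.96}]
grip at z185 [495.89556552 322.66998455 185.        ] [[477.3, 316.2], [502.1, 339.5], [510.9, 329.8], [486.3, 306.2]]
4.6667 [404.45619399 278.08344937 519.45040792] [ 3.14143374e+00 -6.36131132e-05  7.87828315e-01]
```

View pics/w2.png

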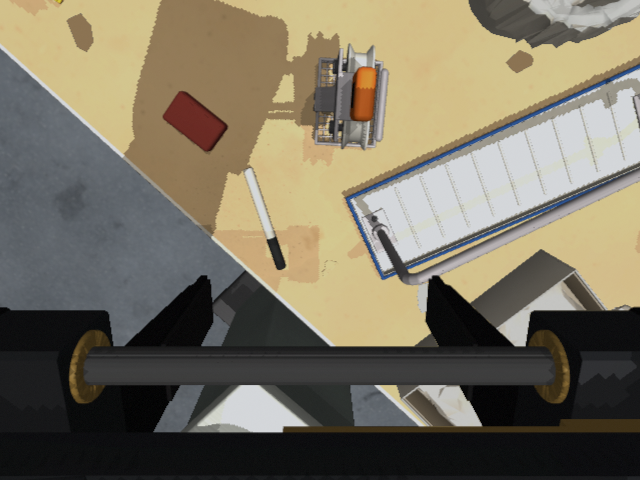

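In the second wrist view the grip is at (366,93), and its top corners at z≈198 agree with the first view to about 1 mm. Next I compute the rod line in 3D and the grip's pose.

```bash
cat > solve.py <<'E'
from h import *
import pickle,sys
from scipy.optimize import least_squares
O=[pickle.load(open(f,"rb")) for f in sys.argv[1:]]
G=[o for o in O if "grip" in o]
if len(G)>1:
    for nm,f in(("box centre",lambda b:b.mean(0)),):print(nm,tri([(o["cam"],f(o["box"])) for o in G]))
def line(v): # point at mid x,y,z, yaw, slope
    x,y,z,yaw,sl=v;return np.array([x,y,z]),np.array([np.cos(yaw)*np.cos(sl),np.sin(yaw)*np.cos(sl),-np.sin(sl)])
def res(v,free):
    if not free:v=np.r_[v,160,0][[0,1,3,2,4]];v[4]=np.radians(6)
    X,d=line(v);r=[]
    for o in O:
        if o["rod"] is None:continue
        a=proj(o["cam"],np.array([X-60*d,X+60*d]));u=a[1]-a[0];u/=np.hypot(*u);n=np.array([-u[1],u[0]])
        r+=[(e-a[0])@n for e in o["rod"]]
    m=np.array([566.6,123.6]);r.append(.02*((X[:2]-m)@d[:2]))
    return np.array(r)
s=least_squares(res,[566,123,-.36],args=(False,));print("fixed h",s.x,np.round(s.fun,1))
s2=least_squares(res,[566,123,160,-.36,.105],args=(True,));print("free",s2.x,np.round(s2.fun,1))
X,d=line([s.x[0],s.x[1],160,s.x[2],np.radians(6)])
for k,o in enumerate(O):
    print(k,"elbow/stop proj",np.round(proj(o["cam"],np.array([X-150*d,X-90*d,X+130*d])),0).tolist(),"rod ends",np.round(o["rod"],0).tolist())
E
python3 solve.py a.pkl b.pkl
```

```text
box centre (array([494.34625591, 322.96798856, 196.93599197]), [array([ 0. , -0.3]), array([-0. ,  0.3])])
fixed h [ 5.66943014e+02  1.34935911e+02 -3.45425111e-01] [ 0.3 -0.2 -0.4  0.3 -0.1]
free [ 5.70186881e+02  1.33860001e+02  1.60054371e+02 -3.36317046e-01
  7.87353888e-02] [ 0.  0. -0.  0.  0.]
0 elbow/stop proj [[301.0, 267.0], [367.0, 235.0], [611.0, 118.0]] rod ends [[311.0, 262.0], [643.0, 102.0]]
1 elbow/stop proj [[417.0, 280.0], [482.0, 249.0], [725.0, 134.0]] rod ends [[428.0, 274.0], [641.0, 174.0]]
```

Request:
move_arm(
  commands=[
    [[1, 0.5, 0], -0.5, 1],
    [[1, 0.5, 0], 0, 1],
    [[1, 0.5, 0], 0, 1],
    [[0, 0, -1], 0, 1],
    [[0, 0, -1], 0, 1],
    [[0, 0, -1], 0, 1],
    [[0, 0, 0], 0, 1],
    [[0, 0, 0], 0, 1],
  ],
)

```text
t: 5.38
eef_pos: [494.3, 323.3, 428.9]
tcp_rot: [-3.141, 0.002, 0.748]
ft_force: [-0.8, -0.1, 0.5]
opening: 0.997
grip_force: 0.0
```

```bash
python3 meas.py c.pkl; python3 solve.py b.pkl c.pkl|head -1; python3 solve.py a.pkl c.pkl|head -1;python3 -c "
from h import *
s=env.state();print(s['t'],s['eef_pos'],s['tcp_rot'])
p=read_camera('wrist');save(p,'w3.png')
"
```

```text
grip 920 ((319.0, 258.0), (40.0, 24.0), 90.0)
rod None
[{'at': [467.2, 421.1], 'confidence': 0.61}]
grip at z185 [496.16795367 324.3785328  185.        ] [[503.2, 339.5], [511.8, 330.3], [495.5, 314.9], [486.7, 324.4]]
box centre (array([495.85839071, 323.19020898, 182.52283885]), [array([-0.9, -0.3]), array([1.2, 0.3])])
box centre (array([494.67354244, 324.85723674, 184.99625724]), [array([ 2. , -0.9]), array([-2.4,  1.3])])
5.5833 [493.91967191 323.44794097 431.52485807] [ 3.14066572e+00 -3.01409271e-03  7.48685057e-01]AttributeError: 'NoneType' object has no attribute 'rint'

The above exception was the direct cause of the following exception:

Traceback (most recent call last):
  File "solve.py", line 23, in <module>
    print(k,"elbow/stop proj",np.round(proj(o["cam"],np.array([X-150*d,X-90*d,X+130*d])),0).tolist(),"rod ends",np.round(o["rod"],0).tolist())
                                                                                                                ~~~~~~~~^^^^^^^^^^^^
TypeError: loop of ufunc does not support argument 0 of type NoneType which has no callable rint method
AttributeError: 'NoneType' object has no attribute 'rint'

The above exception was the direct cause of the following exception:

Traceback (most recent call last):
  File "solve.py", line 23, in <module>
    print(k,"elbow/stop proj",np.round(proj(o["cam"],np.array([X-150*d,X-90*d,X+130*d])),0).tolist(),"rod ends",np.round(o["rod"],0).tolist())
                                                                                                                ~~~~~~~~^^^^^^^^^^^^
TypeError: loop of ufunc does not support argument 0 of type NoneType which has no callable rint method
```

View pics/w3.png

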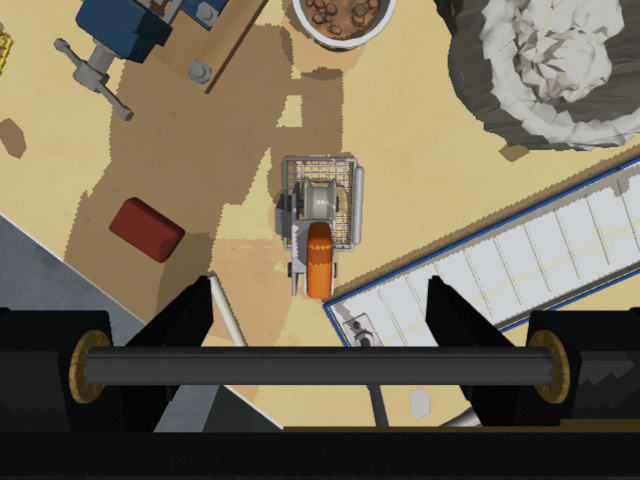

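The wrist view shows the grip centred between the fingers (column 319), with the head plate and strap on the left (+y) as expected. Descending and gripping.

Request:
move_arm(
  commands=[
    [[0, 0, -0.8], 0, 1],
    [[0, 0, -0.8], 0, 1],
    [[0, 0, -0.6], 0, 1],
    [[0, 0, -0.35], 0, 1],
    [[0, 0, 0], 0, 1],
    [[0, 0, 0], 0, 0],
    [[0, 0, 0], 0, -1],
    [[0, 0, 0], 0, -1],
    [[0, 0, 0], 0, -1],
    [[0, 0, 0], 0, -1],
    [[0, 0, 0], 0, -1],
    [[0, 0, 0], 0, -1],
    [[0, 0, 0], 0, -1],
  ],
)

```text
t: 6.72
eef_pos: [493.7, 323.5, 353.1]
tcp_rot: [3.141, -0.0, 0.749]
ft_force: [-1.1, -0.1, -0.4]
opening: 0.5
grip_force: 0.0
```

Request:
move_arm(
  commands=[
    [[0, 0, 0], 0, -1],
    [[0, 0, 0], 0, -1],
    [[0, 0, 0], 0, -1],
    [[0, 0, 0], 0, -1],
    [[0, 0, 0], 0, -1],
    [[0, 0, 0], 0, -1],
    [[0, 0, 0], 0, -1],
    [[0, 0, 0], 0, -1],
    [[0, 0, 0], 0, -1],
  ],
)

```text
t: 7.47
eef_pos: [493.7, 323.5, 352.9]
tcp_rot: [3.142, 0.0, 0.749]
ft_force: [0.6, 0.5, -0.9]
opening: 0.146
grip_force: 30.0
```

Request:
move_arm(
  commands=[
    [[0, 0, 0.2], 0, -1],
    [[0, 0, 0.4], 0, -1],
    [[0, 0, 0.5], 0, -1],
    [[0, 0, 0.6], 0, -1],
    [[0, 0, 0.5], 0, -1],
    [[0, 0, 0.4], 0, -1],
    [[0, 0, 0], 0, -1],
  ],
)

```text
t: 8.05
eef_pos: [493.8, 323.5, 433.6]
tcp_rot: [3.14, -0.004, 0.749]
ft_force: [-0.1, 0.7, -2.9]
opening: 0.147
grip_force: 30.0
```

Request:
move_arm(
  commands=[
    [[0.05, -0.15, 0], -0.4, -1],
    [[0.05, -0.15, 0], -0.7, -1],
    [[0.05, -0.15, 0], -0.9, -1],
    [[0.05, -0.15, 0], -0.9, -1],
    [[0.05, -0.15, 0], -0.9, -1],
    [[0.05, -0.15, 0], -0.9, -1],
    [[0.05, -0.15, 0], -0.9, -1],
    [[0.05, -0.15, 0], -0.9, -1],
    [[0.05, -0.15, 0], -0.9, -1],
    [[0.05, -0.15, 0], -0.9, -1],
    [[0.05, -0.15, 0], -0.9, -1],
    [[0.05, -0.15, 0], -0.9, -1],
    [[0.05, -0.15, 0], -0.9, -1],
    [[0.05, -0.15, 0], -0.9, -1],
    [[0.05, -0.15, 0], -0.9, -1],
    [[0, 0, 0], -0.8, -1],
    [[0, 0, 0], 0, -1],
    [[0, 0, 0], 0, -1],
    [[0, 0, 0], 0, -1],
  ],
)

```text
t: 9.63
eef_pos: [516.2, 255.9, 430.4]
tcp_rot: [3.141, 0.001, -0.338]
ft_force: [0.1, -0.7, -4.3]
opening: 0.146
grip_force: 30.0
```

Run:
```python
from h import *
s=env.state();print(s['t'],s['eef_pos'],s['tcp_rot'],s["grip_force"])
p=read_camera('wrist');a=read_camera("scene");save(p,"w4r.png")
# predicted rod on both
X=np.array([566.9,134.9,160]);y=-.345;s6=np.radians(6);d=np.array([np.cos(y)*np.cos(s6),np.sin(y)*np.cos(s6),-np.sin(s6)])
w=p["image"].copy();sc=a["image"].copy()
e=s["eef_pos"];r=s["tcp_rot"][2];sad=np.array([e[0],e[1],e[2]-238]);cx=np.array([np.cos(r),np.sin(r),0])
for q,im in((p,w),(a,sc)):
    for k in(-150,-90,88,130):
        u=proj(q,X+k*d)[0];cv2.drawMarker(im,tuple(int(round(v)) for v in u),(255,0,255),cv2.MARKER_CROSS,7,1)
c=cv2.resize(sc[150:270,270:400],(520,480),interpolation=cv2.INTER_CUBIC)
w2=cv2.resize(w,(280,210),interpolation=cv2.INTER_AREA)
o=np.zeros((480,800,3),np.uint8);o[:,:520]=c;o[:210,520:]=w2;cv2.imwrite("pics/c4.png",o[:,:,::-1])
```

```text
9.6333 [516.23267386 255.88822598 430.40852161] [ 3.14091109e+00  7.61450075e-04 -3.37727202e-01] 29.978237450122833
```

View pics/c4.png

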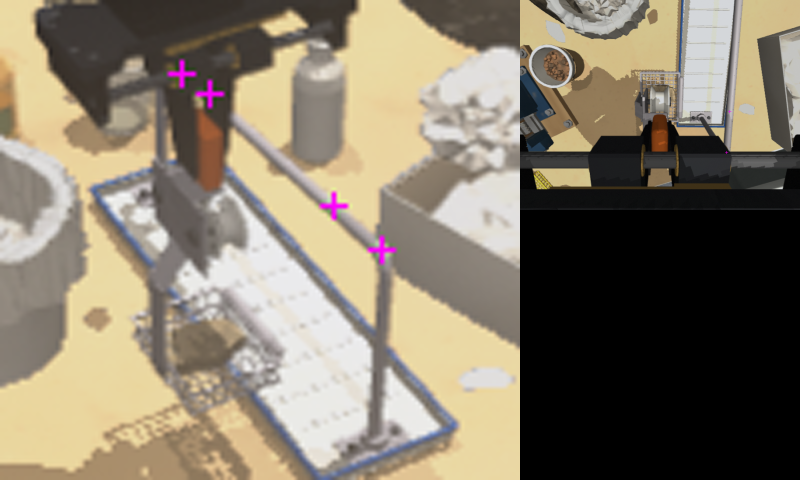

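The carrier is held upright with the sherd in its basket, and the rail model's crosses (elbow at crop (381,250)) lie on the rod. I'll refit the rod with this view included.

```bash
python3 meas.py d.pkl; python3 solve.py a.pkl b.pkl d.pkl
python3 - <<'E'
from h import *
for i in(0,):
    p=read_camera("wrist");
    cv2.imwrite("pics/c5.png",cv2.resize(p["image"][100:400,230:530,::-1],(600,600),interpolation=cv2.INTER_CUBIC))
E
```

```text
grip 0 ((0.0, 0.0), (0.0, 0.0), 0.0)
rod (np.float64(338.4684423804283), (array([473.49700653, 336.80455816]), array([499.84677698,  -0.63666983])), 0.76, np.float64(17.599868271631987))
[{'at': [490.6, 159.2], 'confidence': 0.66}]
grip at z185 [693.1318693 358.0422978 185.       ] [[687.2, 350.7], [687.2, 350.7], [687.2, 350.7], [687.2, 350.7]]
box centre (array([526.44789587, 283.05554205, 388.9355865 ]), [array([ 39.8, -57.1]), array([290.3, -22.4]), array([ 33.3, 925. ])])
fixed h [ 5.70552386e+02  1.33412243e+02 -3.45622863e-01] [-0.1 -0.6 -0.8 -0.2  0.4  0.7  0. ]
free [ 5.70150497e+02  1.33827098e+02  1.60845963e+02 -3.34145617e-01
  7.35294149e-02] [-0.4 -0.2 -0.4 -0.5  0.5  0.5  0. ]
0 elbow/stop proj [[305.0, 265.0], [371.0, 233.0], [615.0, 116.0]] rod ends [[311.0, 262.0], [643.0, 102.0]]
1 elbow/stop proj [[421.0, 278.0], [487.0, 247.0], [730.0, 132.0]] rod ends [[428.0, 274.0], [641.0, 174.0]]
2 elbow/stop proj [[473.0, 342.0], [480.0, 249.0], [512.0, -170.0]] rod ends [[473.0, 337.0], [500.0, -1.0]]
```

View pics/c5.png

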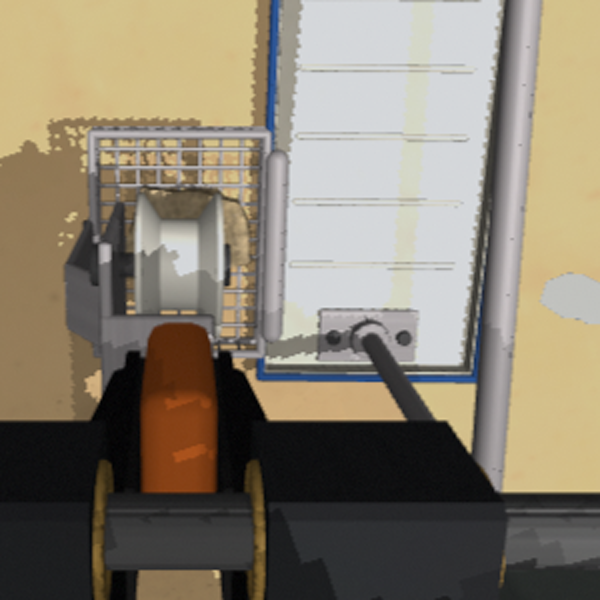

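Perpendicular rod estimates agree to under 1 mm, and the carrier is at rail x≈-93. Crossing at 22 mm clearance.

Request:
move_arm(
  commands=[
    [[-0.07, -0.2, 0], -0.1, -1],
    [[-0.14, -0.38, 0], 0, -1],
    [[-0.14, -0.38, 0], 0, -1],
    [[-0.14, -0.38, 0], 0, -1],
    [[-0.14, -0.38, 0], 0, -1],
    [[-0.14, -0.38, 0], 0, -1],
    [[-0.14, -0.38, 0], 0, -1],
    [[-0.14, -0.38, 0], 0, -1],
    [[-0.07, -0.2, -0.2], 0, -1],
    [[0, 0, 0], 0, -1],
    [[0, 0, 0], 0, -1],
  ],
)

```text
t: 10.9
eef_pos: [482.7, 163.8, 424.7]
tcp_rot: [3.141, 0.0, -0.348]
ft_force: [0.1, -0.8, -2.8]
opening: 0.145
grip_force: 30.0
```

Run:
```python
from h import *
s=env.state();print(s['t'],s['eef_pos'],s['tcp_rot'],s["grip_force"],s["ft_force"])
e=s['eef_pos'];y=-.3456;n=np.array([-np.sin(y),np.cos(y)]);t=np.array([np.cos(y),np.sin(y)]);m=np.array([570.55,133.41])
print("rail x,y",(e[:2]-m)@t,(e[:2]-m)@n,"saddle z",e[2]-238,"rod z",160-(e[:2]-m)@t*np.tan(np.radians(6)))
p=read_camera("wrist");a=read_camera("scene")
o=np.zeros((600,800,3),np.uint8)
o[:,:400]=cv2.resize(p["image"][100:340,240:400,::-1],(400,600),interpolation=cv2.INTER_CUBIC)
o[:480,400:]=cv2.resize(a["image"][165:285,300:400,::-1],(400,480),interpolation=cv2.INTER_CUBIC);cv2.imwrite("pics/c6.png",o)
```

```text
10.9 [482.70624146 163.84311584 424.73935128] [ 3.14146163e+00  3.55709604e-04 -3.48069226e-01] 29.978314340114594 [ 0.06892714 -0.7672629  -2.82895475]
rail x,y -92.95932558822071 -1.1243847863023084 saddle z 186.73935128049754 rod z 169.77041882676298
```

View pics/c6.png

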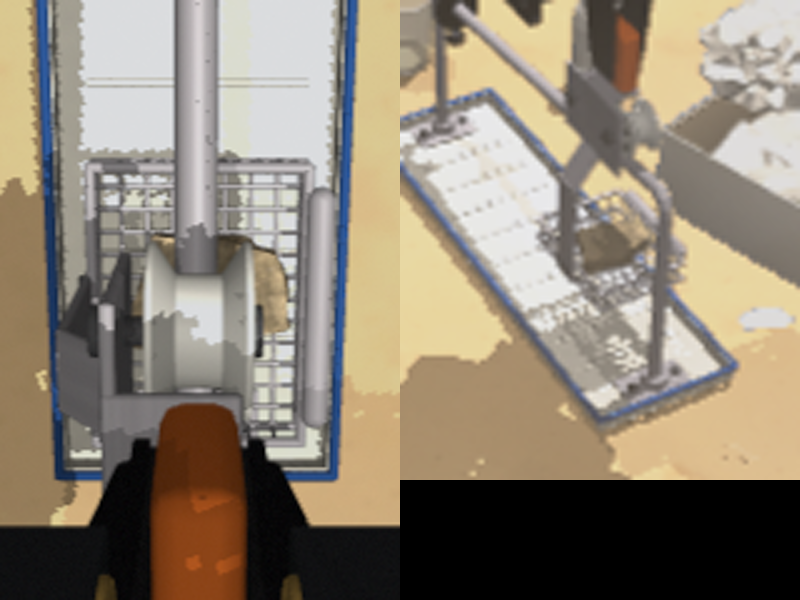

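The rod (crop column 196) lies under the wheel groove (centre about 199), so the carrier is about 1 mm too far to -y, as computed. I'll correct that and lower slowly.

Request:
move_arm(
  commands=[
    [[0.01, 0.04, -0.1], 0, -1],
    [[0, 0, -0.1], 0, -1],
    [[0, 0, -0.1], 0, -1],
    [[0, 0, -0.1], 0, -1],
    [[0, 0, 0], 0, -1],
    [[0, 0, 0], 0, -1],
  ],
)

```text
t: 11.5
eef_pos: [483.0, 165.4, 412.7]
tcp_rot: [3.141, 0.0, -0.347]
ft_force: [0.6, -0.2, -3.8]
opening: 0.149
grip_force: 30.0
```

Request:
move_arm(
  commands=[
    [[0, 0, -0.04], 0, -1],
    [[0, 0, -0.04], 0, -1],
    [[0, 0, 0], 0, -1],
    [[0, 0, 0], 0, -1],
  ],
)

```text
t: 11.83
eef_pos: [483.0, 165.3, 410.7]
tcp_rot: [-3.141, -0.0, -0.347]
ft_force: [0.2, -0.8, -1.7]
opening: 0.144
grip_force: 30.0
```

Request:
move_arm(
  commands=[
    [[0, 0, -0.04], 0, -1],
    [[0, 0, 0], 0, -1],
    [[0, 0, 0], 0, -1],
  ],
)

```text
t: 12.08
eef_pos: [483.2, 165.3, 410.3]
tcp_rot: [-3.141, -0.002, -0.347]
ft_force: [-0.6, -2.4, 6.0]
opening: 0.144
grip_force: 30.0
```

```bash
python3 -c "
from h import *
s=env.state();print(s['t'],s['eef_pos'],s['ft_force'],s['moment'])"
```

```text
12.0833 [483.17304275 165.26375597 410.25638056] [-0.58060654 -2.36740769  5.96594337] [-0.18780341  0.05434214  0.03915953]
```

Contact at the predicted height (about 9 N on the uphill wheel). Releasing, then lifting straight up.

Request:
move_arm(
  commands=[
    [[0, 0, 0], 0, 1],
    [[0, 0, 0], 0, 1],
    [[0, 0, 0], 0, 1],
    [[0, 0, 0], 0, 1],
    [[0, 0, 0.5], 0, 1],
    [[0, 0, 1], 0, 1],
    [[0, 0, 1], 0, 1],
    [[0, 0, 1], 0, 1],
    [[0, 0, 0], 0, 1],
    [[0, 0, 0], 0, 1],
    [[0, 0, 0], 0, 1],
    [[0, 0, 0], 0, 1],
  ],
)

```text
t: 13.08
eef_pos: [482.9, 165.3, 513.2]
tcp_rot: [3.14, 0.002, -0.347]
ft_force: [0.4, 0.1, 1.1]
opening: 0.931
grip_force: 0.0
```

Request:
move_arm(
  commands=[
    [[0, 0, 0], 0, 1],
    [[0, 0, 0], 0, 1],
    [[0, 0, 0], 0, 1],
    [[0, 0, 0], 0, 1],
    [[0, 0, 0], 0, 1],
    [[0, 0, 0], 0, 1],
    [[0, 0, 0], 0, 1],
    [[0, 0, 0], 0, 1],
    [[0, 0, 0], 0, 1],
    [[0, 0, 0], 0, 1],
    [[0, 0, 0], 0, 1],
    [[0, 0, 0], 0, 1],
    [[0, 0, 0], 0, 1],
    [[0, 0, 0], 0, 1],
    [[0, 0, 0], 0, 1],
    [[0, 0, 0], 0, 1],
    [[0, 0, 0], 0, 1],
    [[0, 0, 0], 0, 1],
    [[0, 0, 0], 0, 1],
    [[0, 0, 0], 0, 1],
  ],
)

```text
t: 14.75
eef_pos: [482.9, 165.4, 514.4]
tcp_rot: [3.142, 0.0, -0.347]
ft_force: [-0.6, -0.8, -0.0]
opening: 1.0
grip_force: 0.0
```

Request:
move_arm(
  commands=[
    [[0, 0, 0], 0, 1],
    [[0, 0, 0], 0, 1],
    [[0, 0, 0], 0, 1],
    [[0, 0, 0], 0, 1],
    [[0, 0, 0], 0, 1],
    [[0, 0, 0], 0, 1],
    [[0, 0, 0], 0, 1],
    [[0, 0, 0], 0, 1],
    [[0, 0, 0], 0, 1],
    [[0, 0, 0], 0, 1],
    [[0, 0, 0], 0, 1],
    [[0, 0, 0], 0, 1],
    [[0, 0, 0], 0, 1],
    [[0, 0, 0], 0, 1],
    [[0, 0, 0], 0, 1],
    [[0, 0, 0], 0, 1],
    [[0, 0, 0], 0, 1],
    [[0, 0, 0], 0, 1],
    [[0, 0, 0], 0, 1],
    [[0, 0, 0], 0, 1],
  ],
)

```text
t: 16.42
eef_pos: [482.9, 165.4, 514.4]
tcp_rot: [3.141, 0.0, -0.347]
ft_force: [0.3, -0.8, -0.0]
opening: 1.002
grip_force: 0.0
```

Run:
```python
from h import *
a=read_camera("scene");p=read_camera("wrist");s=env.state();print(s["t"],s["ft_force"])
for q in(a,p):print([(np.round(d["at"]).tolist(),round(d["confidence"],2)) for d in search_frame("carrier_grip",q)])
o=np.zeros((480,800,3),np.uint8);o[:,:440]=cv2.resize(a["image"][140:260,285:395,::-1],(440,480),interpolation=cv2.INTER_CUBIC)
o[:360,440:]=cv2.resize(p["image"][0:320,160:480,::-1],(360,360),interpolation=cv2.INTER_AREA);cv2.imwrite("pics/c7.png",o)
```

```text
16.5167 [-0.04085802 -0.04524621 -0.61412455]
[([238.0, 371.0], 0.81), ([317.0, 176.0], 0.73)]
[([333.0, 17.0], 0.59)]
```

View pics/c7.png

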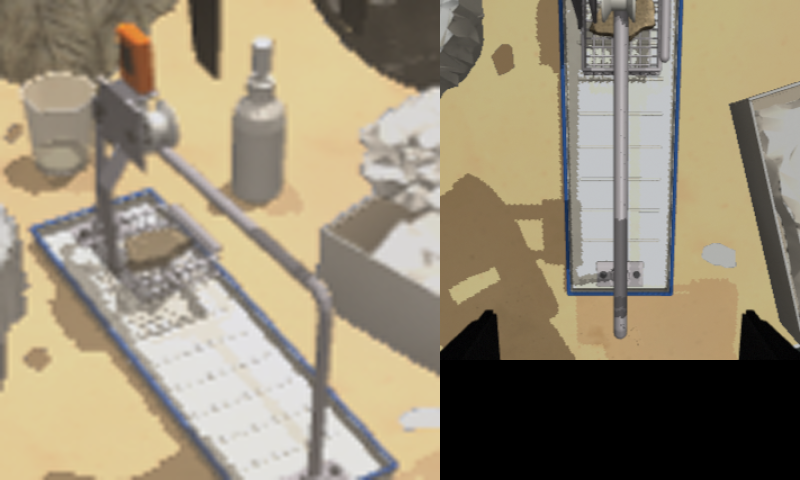

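The carrier hangs at the stop end (grip at scene (317,157)) with the sherd in its basket. A quick numeric check of its rest position and stillness follows.

Request:
move_arm(
  commands=[
    [[0, 0, 0], 0, 1],
    [[0, 0, 0], 0, 1],
    [[0, 0, 0], 0, 1],
    [[0, 0, 0], 0, 1],
    [[0, 0, 0], 0, 1],
    [[0, 0, 0], 0, 1],
    [[0, 0, 0], 0, 1],
    [[0, 0, 0], 0, 1],
    [[0, 0, 0], 0, 1],
    [[0, 0, 0], 0, 1],
    [[0, 0, 0], 0, 1],
    [[0, 0, 0], 0, 1],
  ],
)

```text
t: 17.62
eef_pos: [483.0, 165.3, 514.4]
tcp_rot: [3.141, -0.0, -0.347]
ft_force: [0.2, 0.1, -0.2]
opening: 1.002
grip_force: 0.0
```

Run:
```python
from h import *
y=-.3456;s6=np.radians(6);d=np.array([np.cos(y)*np.cos(s6),np.sin(y)*np.cos(s6),-np.sin(s6)]);X=np.array([570.5,133.4,160]);z=np.cross(d,[-np.sin(y),np.cos(y),0])
old=cv2.imread("pics/c7.png")
a=read_camera("scene");m=orange(a,(318,156),14);v,u=np.nonzero(m);print("grip px",u.mean(),v.mean(),len(u))
for k in(68,78,88,98):print(k,proj(a,X+k*d+63*z)[0])
c=cv2.resize(a["image"][140:260,285:395,::-1],(440,480),interpolation=cv2.INTER_CUBIC);print("change",np.abs(c.astype(int)-old[:480,:440])[:300,60:240].max())
```

```text
grip px 319.15714285714284 153.2 70
68 [323.19306472 156.06114242]
78 [321.55506849 154.71124015]
88 [319.93544644 153.37648037]
98 [318.33389112 152.05660971]
change 2
```

At rest (images unchanged) at rail x≈+88 to 92, against the stop. Handing in.

```bash
python3 -c "
from cell import env
print(env.job_done())"
```

```text
the job is handed in; nothing more can be done
None
```

The carrier was set on the upper rail and let go, then rolled down on its own; it hangs at rest against the stop with the sherd in its basket, and the job is handed in (no verdict was returned).

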